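# Close the filter-flask guard and drop its latch

### The job

The gate of the safety guard round the filter flask stands ajar: before the vacuum goes on, close and latch it. Lift the latch bar, which has a ball knob, over the striker as you swing the gate home against its spring buffer, find the striker's notch by feel and ease the bar fully down into it before you let go, so that the gate stays latched. Do not ram or force anything against the striker, and leave the flask and all other things on the bench as they stand.

Things in the scene. Friction and masses are not known exactly. Their poses are not given: they have to be found in the camera images.
- guard: the safety guard: blue base plate 250 x 300 x 8 mm, aluminium corner posts 20 mm square, clear side and back panels, open top, 204 mm high, fixed to the bench. Origin: middle of its underside, on the bench; z up. Its -x side is the gate side (towards the robot), its +y side carries the hinges. The gate shuts in the plane x = -110 mm of this frame
- gate (a joint): swing of the gate in rad: 0 is its middle closed position, positive is open (the free end comes out on the guard's -x side, clockwise seen from above); range -0.09 to 1. It stays where it is left (friction about 0.4 N at the free end). With the bar seated it reads between -0.057 and +0.057, depending on where the striker plate is clamped
- buffer (a point): rubber cap of the spring buffer behind the gate's free stile, 90 mm above the bench, 210 mm from the hinge line (this point moves with the cap). The stile meets it at gate = +0.085; from there it pushes the gate open with 0.2 N per mm of its stroke (1.5 to 6 N when the bar is seated), so an unlatched gate springs back to about 0.08
- gate_hinge (a point): point on the gate's vertical hinge line, 172 mm above the bench; in the guard's frame x = -110, y = +120 mm. It turns with the gate; at gate 0 its axes are the guard's, the gate running along -y. The gate, an aluminium frame 16 mm thick with a clear pane, spans from 8 to 222 mm from this line and from 20 to 190 mm above the bench
- latch (a joint): lift angle of the latch bar in rad: 0 is fully down (a stop on the gate carries it), positive is raised, at most 0.36; it falls by its own weight (about 1.3 N at the knob)
- latch_pivot (a point): the bar's pivot on the gate's outer face, axis square to the gate: 115 mm from the hinge line along the gate, 14 mm out from the gate's middle plane, 172 mm high. The steel bar is 6 mm thick and 20 mm deep, and runs from here 153 mm towards and past the gate's free end, over the striker, and 30 mm the other way
- knob (a point): centre of the plain steel ball knob, 25 mm diameter, on an 8 mm stem standing on the bar: 75 mm from the pivot towards the free end (190 mm from the hinge line), 53 mm above the pivot when the bar is down, in the plane of the bar. It carries bar and gate together. The gate's top (190 mm) lies below it; the latch post (204 mm) ends 38 mm beside it. Pinch it from above
- striker: the striker on the outer side of the latch post: two fixed bolts clamp a notched steel plate, 10 mm thick, by its slots. This frame is fixed: origin at the notch's middle on its floor, 160 mm above the bench, when clamped at mid slot; 254 mm from the hinge line, axes the guard's. The plate may sit up to 12 mm either way along x: not measured, feel for it. Over 12 N knocks it out of adjustment
- notch_mid (a point): same point as the striker's origin (mid-slot place of the notch, fixed). Notch 9 mm wide along x for the 6 mm bar, floor 2 mm below the lowered bar. In front (-x) a blunt lip 6 mm thick, its top 16 mm above the floor: the lowered bar meets it square on and must rise 14 mm here. Behind (+x) a wall 40 mm high above the floor, which stops the raised bar too
- flask: glass filter flask with a rubber stopper, 86 mm wide, 152 mm high, inside the guard; origin at the middle of its underside. To be left alone
- amber: amber bottle, 68 mm wide, 150 mm high, to the guard's right; origin at the middle of its underside. To be left alone
- wash: white wash bottle, 72 mm wide, 205 mm high, to the guard's left; origin at the middle of its underside. To be left alone
- tips: box of pipette tips 85 x 120 x 54 mm, in front of the guard to the left; origin at the middle of its underside. To be left alone
- pipette: pipette lying on the bench, about 240 mm long along its y, 26 mm thick; origin under the middle. To be left alone
- rack: white rack of capped tubes 75 x 230 mm, 116 mm high, near right; origin at the middle of its underside. To be left alone

How it is judged:
By the outcome, as a careful person would: the job done as asked, in the order asked, and still so for the second after the job is handed in, with the robot touching nothing.
It also fails if it takes over 64 s, if anything falls off the work surface, if the arm or the gripper's body presses on something with over 40 N, if the wrist force passes 120 N, or if a joint passes its speed limit or range.

### The arm

A 6-joint arm with a two-finger parallel gripper is mounted at the origin on the work surface. World frame = base frame: x ahead of the robot, y to its left, z up, the work surface at z = 0. Lengths are in m, angles in rad, forces in N, time in s.
With the tool pointing down it reaches from about 0.35 to 0.85 m from the base axis. Payload 8.1 kg.
Tool frame: the origin (TCP) lies at the very end of the fingers, on their centre line; the grasp point (between the pads) lies 19 mm behind it; z points along the fingers, y is the line along which they close (so a half turn about z gives the same grasp; the last joint's range is limited). The gripper opens to 93 mm and grips with 3 to 60 N. Pads are 15 mm wide; open, the fingers measure 128 mm over their backs; the gripper's body (75 mm by 188 mm) begins 65 mm behind the grasp point.
Start: joints at [1.057, 0.13, 1.488, -0, 1.523, -0.085], TCP at [0.249, 0.546, 0.219] pointing down, gripper open.
Joint ranges: [-2.96, 2.96], [-0.89, 2.26], [0.02, 2.5], [-1.34, 4.48], [0, 2.73], [-2.66, 2.66]. Speed limits (rad/s): [2.39, 2.39, 2.79, 3.14, 3.14, 3.14].

### API

Orientations are given as a rotation vector (axis times angle).
In Python, from plant import robot gives the robot as it stands. The module is installed in compiled form; this text tells all that it offers.
- The arm moves only by the tool play_rows, never from a script. Its argument "increments" is text: rows parted by semicolons, each of 5 numbers parted by spaces: the shift along the tool's x, y, z in mm, then the turn about the tool's z in degrees, then the closure, from -1 (fully open) to 1 (shut). In form: dx dy dz yaw claw; .... A call has 1 to 20 rows; each row is the pose to reach, as a shift and turn from the pose commanded when the call began, along the tool's axes at that moment; what a row does not reach only later rows make up. A row lasts 1/10 s, in which the tool goes at most 50 mm and 8.59 degrees, less where a joint would pass 70% of its speed; a pose out of reach is approached as far as the arm can. A call with a gripper value outside its range is refused whole. The fingers move at their own pace and stop on an object; "force" is the grip in N (left out, the last holds). Time passes only in rows, so rows that repeat a pose let the fingers close. It gives the time, the measured TCP pose, the force, the opening and the grip force at its end, in the units of the state.
- robot.read_state(): the state, without advancing time (a new reading comes with each control period).
- robot.read_camera(name): name is "scene" or "side" or "wrist"; returns the picture (400x640x3 uint8, blue, green, red); there is no depth.
- robot.calibration(name): a dict with "vertical_fov" (degrees; the focal length in pixels is half the picture's height over the tangent of half this angle, whatever the lens; pixels are square), "cx", "cy" (the principal point, pixels), "rvec" (rotation vector, rad) and "tvec" (3), from world to camera coordinates, as OpenCV has them. Camera axes: x right, y down, z forward; pixel columns grow to the right and rows downward; lengths in m; the calibration is good to about 2 mm. A picture is of the moment at which its call begins: read the wrist's pose just before it. calibration takes no time and is no camera call; for the wrist camera it gives the pose at the moment of the call.
- robot.close_job(): hands the job in; it is judged then, once.
Trained networks look in the newest picture that a camera, given by its name, has taken for a name from the list of things; names that differ only in an ending like _2 or _b are one class to them, and where a whole thing is asked for, a point or a joint stands for the part that bears it (a point fixed in the world has none). Each returns a list of dicts, best first, with "conf" (0 to 1); they miss things now and then, are a little off and sometimes report something else, mostly with a low value. They report only what shows in the picture. A call takes as long as a camera call.
- robot.recognise(camera, query): "centre" ([x, y, z] in m, in world coordinates, good to about 4 mm: the middle of the surface that is visible of it).
- robot.regions_of(camera, query): "pixels" (400x640 bool, what is visible of it).
- robot.landmark_of(camera, query): "centre" ([x, y, z] in m, in world coordinates, good to about 4 mm: a listed point, or the origin of a listed thing).
The state is a dict: "t": time; "q": joint angles; "dq": joint speeds; "joint_torque": joint torques, N m; "tool_pos": TCP position; "orientation": TCP orientation; "force": force on the tool from outside, world axes, zero at the start; "wrist_torque": the same for the moment, N m; "opening": finger opening in m; "gripper_force": force on a finger pad.
Only numpy, scipy, OpenCV 4.12 (cv2) and the standard library are available. Lean on these libraries where they do the work, as an engineer would, in place of code of your own. Each camera call takes 0.05 s, during which the arm holds its last target. There are 200 camera calls.

## Working session

There is one attempt and no reset: what is moved stays moved. The work goes in short steps, Python scripts to look and compute and a tool call to move; the robot and the scene stay as the last step left them, time stands still between calls to the robot, and variables do not carry over. Pictures are saved under pics/ and viewed, at most 10 in all, crops included, and the job is handed in when it is done.

Besides the shell and the picture viewer there is one more tool, called after ">>>" by a JSON object that holds its "method" and its "body". play_rows: Moves the arm, as the interface text tells. Its arguments: {"type":"object","properties":{"increments":{"type":"string"},"force":{"type":"number"}},"required":["increments"]}

```bash
mkdir -p pics
cat > h.py <<'E'
from plant import robot
import numpy as np, cv2
from scipy.spatial.transform import Rotation as R
def st():
    s=robot.read_state()
    print('t',round(s['t'],2),'pos',np.round(s['tool_pos'],4),'R',np.round(R.from_rotvec(s['orientation']).as_matrix(),3).tolist(),'F',np.round(s['force'],2),'open',round(s['opening'],4),'gf',round(s['gripper_force'],2),'q',np.round(s['q'],2))
    return s
def lm(c,names):
    for n in names:
        for f in ('landmark_of',):
            r=getattr(robot,f)(c,n)
            print(c,n,[(np.round(x['centre'],4).tolist(),round(x['conf'],2)) for x in r[:2]])
E
python3 - <<'E'
from h import *
st()
for c in ('scene','side'):
    cv2.imwrite(f'pics/{c}0.png',robot.read_camera(c))
    lm(c,['knob','gate_hinge','latch_pivot','notch_mid','guard','buffer'])
st()
E
```

```text
t 0.0 pos [0.2492 0.5452 0.2176] R [[-0.909, 0.416, -0.001], [0.416, 0.909, -0.002], [0.0, -0.002, -1.0]] F [-0.53 -0.02  1.04] open 0.0931 gf 0.0 q [ 1.06  0.13  1.49 -0.    1.52 -0.09]
scene knob [([0.4969, 0.0439, 0.2246], 0.67)]
scene gate_hinge [([0.6434, 0.1607, 0.1738], 0.55)]
scene latch_pivot [([0.5505, 0.095, 0.1702], 0.65)]
scene notch_mid [([0.5739, 0.2865, 0.0012], 0.45)]
scene guard [([0.7277, 0.0237, -0.0012], 0.69)]
scene buffer [([0.5886, -0.0412, 0.09], 0.5)]
side knob [([0.497, 0.0416, 0.2316], 0.69)]
side gate_hinge [([0.636, 0.1603, 0.1749], 0.57)]
side latch_pivot [([0.5472, 0.0939, 0.1735], 0.74)]
side notch_mid [([0.5784, -0.0888, 0.1606], 0.61)]
side guard [([0.7225, 0.0229, -0.0028], 0.67), ([0.4953, 0.0398, 0.229], 0.55)]
side buffer [([0.5911, -0.0411, 0.0924], 0.61)]
t 0.7 pos [0.2495 0.5457 0.2187] R [[-0.909, 0.416, -0.0], [0.416, 0.909, 0.0], [0.0, 0.0, -1.0]] F [-0.17 -0.7  -0.02] open 0.093 gf 0.0 q [ 1.06  0.13  1.49  0.    1.52 -0.09]
```

View pics/scene0.png

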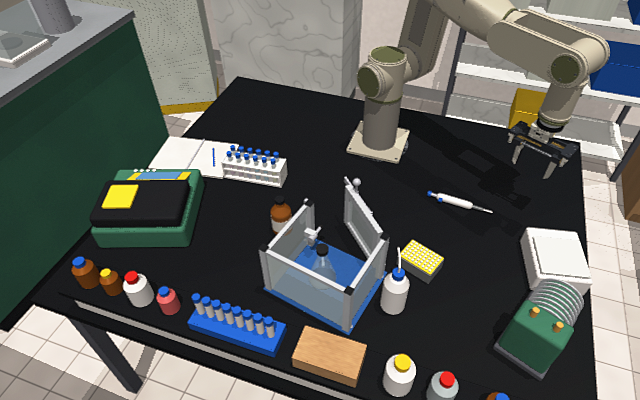

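View pics/side0.png

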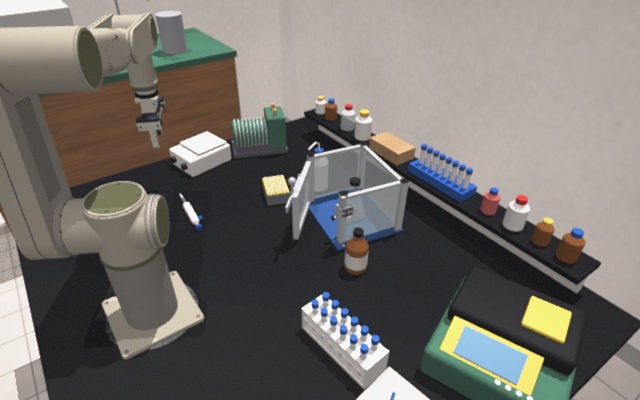

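Scene: the gate is well open, with its knob at about (357,182) in the scene view. In the side view the knob is at (292,183) and the striker at (347,205). Next I fit the geometry.

```bash
cat >> h.py <<'E'
from scipy.optimize import least_squares
def rz(a): return np.array([[np.cos(a),-np.sin(a)],[np.sin(a),np.cos(a)]])
# p: hinge x,y, guard yaw, gate angle. gate-open clockwise => gate yaw = psi-g
def model(p,lift=0):
    H=np.array(p[:2]);G=rz(p[2]);T=rz(p[2]-p[3])
    k=75*np.cos(lift)-53*np.sin(lift)
    return dict(gate_hinge=H,notch_mid=H+G@[0,-.254],guard=H+G@[.110,-.120],latch_pivot=H+T@[-.014,-.115],knob=H+T@[-.014,-.115-k/1000])
def fit(obs,p0=(.64,.16,-.24,.7)):
    r=least_squares(lambda p:np.concatenate([(model(p)[n]-np.array(c[:2]))*1e3 for n,c in obs]),p0,loss='soft_l1',f_scale=5)
    print('fit',np.round(r.x,4),'res',[(n,v.round(1).tolist()) for (n,_),v in zip(obs,r.fun.reshape(-1,2))]);return r.x
def collect(cams,names=('knob','gate_hinge','latch_pivot','notch_mid','guard')):
    o=[]
    for c in cams:
        robot.read_camera(c)
        for n in names:
            r=robot.landmark_of(c,n)
            if r and r[0]['conf']>.4: o.append((n,r[0]['centre'])); print(c,n,np.round(r[0]['centre'],4),round(r[0]['conf'],2))
    return o
def rows(target,yaw_y,s=None):
    """shift in tool axes (mm) and yaw deg to put TCP at target with tool y along +-yaw_y (world angle)"""
    s=s or robot.read_state();Rm=R.from_rotvec(s['orientation']).as_matrix()
    d=Rm.T@(np.array(target)-s['tool_pos'])*1e3
    ay=np.arctan2(Rm[1,1],Rm[0,1]); w=-(yaw_y-ay); w=(w+np.pi/2)%np.pi-np.pi/2
    print('shift',d.round(1),'yaw',np.degrees(w).round(1))
E
python3 - <<'E'
from h import *
o=[('knob',(.4969,.0439)),('gate_hinge',(.6434,.1607)),('latch_pivot',(.5505,.095)),('guard',(.7277,.0237)),('knob',(.497,.0416)),('gate_hinge',(.636,.1603)),('latch_pivot',(.5472,.0939)),('notch_mid',(.5784,-.0888)),('guard',(.7225,.0229))]
p=fit(o); m=model(p); print(m)
m0=model([*p[:3],0]);print('closed knob',m0['knob'])
k=m['knob']; a=p[2]-p[3]  # gate normal world angle (x axis of gate frame)
back=k+np.array([np.cos(a),np.sin(a)])*-0.0
rows([*k,.30],a)
E
```

```text
fit [ 0.6421  0.1628 -0.2258  0.5837] res [('knob', [-2.0, -2.1]), ('gate_hinge', [-1.3, 2.1]), ('latch_pivot', [-1.3, -1.4]), ('guard', [-5.2, -2.5]), ('knob', [-2.1, 0.2]), ('gate_hinge', [6.1, 2.5]), ('latch_pivot', [2.0, -0.3]), ('notch_mid', [6.9, 4.0]), ('guard', [-0.0, -1.7])]
{'gate_hinge': array([0.64214306, 0.16276813]), 'notch_mid': array([ 0.5852799 , -0.08478506]), 'guard': array([0.72248665, 0.02118809]), 'latch_pivot': array([0.54923199, 0.0935689 ]), 'knob': array([0.49493658, 0.04182909])}
closed knob [ 0.58596296 -0.01927526]
shift [-432.8 -356.2  -81.4] yaw -68.2
```

>>> {"method": "play_rows", "body": {"increments": "-50 -40 -85 10 -1;-432 -356 -110 112 -1;-432 -356 -110 112 -1;-432 -356 -110 112 -1;-432 -356 -110 112 -1;-432 -356 -110 112 -1;-432 -356 -110 112 -1;-432 -356 -110 112 -1;-432 -356 -110 112 -1;-432 -356 -110 112 -1;-432 -356 -110 112 -1;-432 -356 -110 112 -1;-432 -356 -110 112 -1;-432 -356 -110 112 -1;-432 -356 -110 112 -1;-432 -356 -110 112 -1;-432 -356 -110 112 -1;-432 -356 -110 112 -1;-432 -356 -110 112 -1"}}

```text
t: 2.6
tool_pos: [0.4942, 0.0427, 0.3287]
orientation: [2.918, 1.165, 0.0]
force: [-0.1, 0.1, 0.3]
opening: 0.0929
gripper_force: 0.0
```

Run:
```python
from h import *
st()
cv2.imwrite('pics/w1.png',robot.read_camera('wrist'))
o=collect(['wrist','side','scene'],)
p=fit([x for x in o if not(x[0]=='notch_mid' and x[1][2]<.1)]); print(model(p)); k=model(p)['knob']; rows([*k,.206],p[2]-p[3])
```

```text
t 2.6 pos [0.4942 0.0427 0.3287] R [[0.725, 0.689, 0.0], [0.689, -0.725, -0.0], [0.0, 0.0, -1.0]] F [-0.08  0.08  0.35] open 0.0929 gf 0.0 q [-0.02 -0.17  1.59 -0.    1.73  0.79]
wrist knob [0.4942 0.0372 0.2267] 0.71
wrist gate_hinge [0.6439 0.1644 0.1728] 0.88
wrist latch_pivot [0.547  0.0923 0.1698] 0.56
wrist notch_mid [ 0.5796 -0.0872  0.1604] 0.98
side knob [0.4958 0.0375 0.2287] 0.61
side gate_hinge [0.6365 0.1593 0.1718] 0.85
side latch_pivot [0.5467 0.0936 0.1718] 0.47
side notch_mid [ 0.5767 -0.0875  0.1578] 0.74
side guard [ 0.724   0.0213 -0.    ] 0.9
scene knob [0.4956 0.0437 0.2259] 0.62
scene gate_hinge [0.6456 0.1615 0.17  ] 0.91
scene latch_pivot [0.549  0.0944 0.1729] 0.69
scene guard [ 0.7244  0.0238 -0.0022] 0.78
fit [ 0.6413  0.1621 -0.235   0.5694] res [('knob', [0.6, 3.2]), ('gate_hinge', [-2.6, -2.3]), ('latch_pivot', [1.8, 0.1]), ('notch_mid', [2.6, 2.2]), ('knob', [-1.0, 2.9]), ('gate_hinge', [4.8, 2.8]), ('latch_pivot', [2.1, -1.2]), ('notch_mid', [5.5, 2.5]), ('guard', [-3.6, -1.5]), ('knob', [-0.8, -3.3]), ('gate_hinge', [-4.3, 0.6]), ('latch_pivot', [-0.2, -2.0]), ('guard', [-4.0, -4.0])]
{'gate_hinge': array([0.64134243, 0.16206398]), 'notch_mid': array([ 0.58220229, -0.08495513]), 'guard': array([0.72037899, 0.01975017]), 'latch_pivot': array([0.54878693, 0.09238989]), 'knob': array([0.49475717, 0.04037273])}
shift [ -1.    1.7 122.6] yaw -0.5
```

View pics/w1.png

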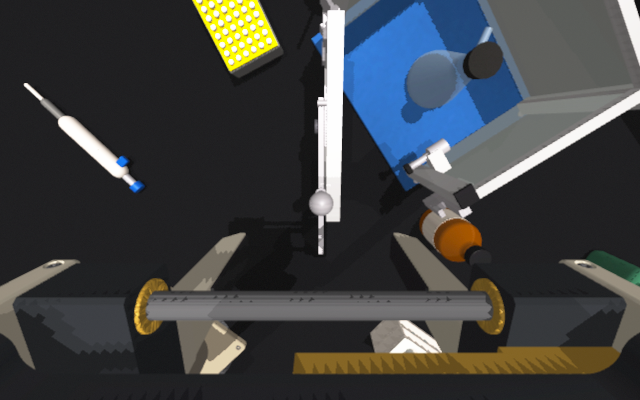

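The wrist view shows the knob at (320,203), between the fingers, with the gate square to the closing line. I'll check its position by ray.

```bash
cat >> h.py <<'E'
def ray(c,u,v,z):
    k=robot.calibration(c);f=200/np.tan(np.radians(k['vertical_fov'])/2);Rm=R.from_rotvec(np.ravel(k['rvec'])).as_matrix();t=np.ravel(k['tvec'])
    o=-Rm.T@t;d=Rm.T@np.array([(u-k['cx'])/f,(v-k['cy'])/f,1]);return o+d*(z-o[2])/d[2]
E
python3 - <<'E'
from h import *
k=ray('wrist',320.5,203,.225);print(k);rows([k[0],k[1],.206],-.8044)
# gate top edges: inner/outer line angle; free end top
print(ray('wrist',328,220,.19),ray('wrist',341,220,.19),ray('wrist',345,12,.19),ray('wrist',329,12,.19))
E
```

```text
[0.49362596 0.03956057 0.225     ]
shift [ -2.4   1.5 122.6] yaw -0.5
[0.47738209 0.01181072 0.19      ] [0.4878546  0.00073171 0.19      ] [0.64111818 0.14671778 0.19      ] [0.63056545 0.15788396 0.19      ]
```

>>> {"method": "play_rows", "body": {"increments": "-1 1 40 0 -1;-2 2 80 0 -1;-2 2 105 0 -0.5;-2 2 123 0 0;-2 2 123 0 0.3;-2 2 123 0 1;-2 2 123 0 1;-2 2 123 0 1;-2 2 123 0 1;-2 2 123 0 1;-2 2 123 0 1;-2 2 123 0 1;-2 2 123 0 1", "force": 15}}

```text
t: 4.85
tool_pos: [0.4943, 0.0395, 0.2059]
orientation: [2.919, 1.162, 0.0]
force: [-0.3, 0.0, 2.2]
opening: 0.0238
gripper_force: 15.0
```

Run:
```python
from h import *
st(); cv2.imwrite('pics/w2.png',robot.read_camera('wrist'))
```

```text
t 4.85 pos [0.4943 0.0395 0.2059] R [[0.726, 0.687, 0.0], [0.687, -0.726, 0.0], [0.0, 0.0, -1.0]] F [-0.34  0.03  2.23] open 0.0238 gf 15.0 q [-0.02 -0.15  1.79  0.    1.5   0.79]
```

View pics/w2.png

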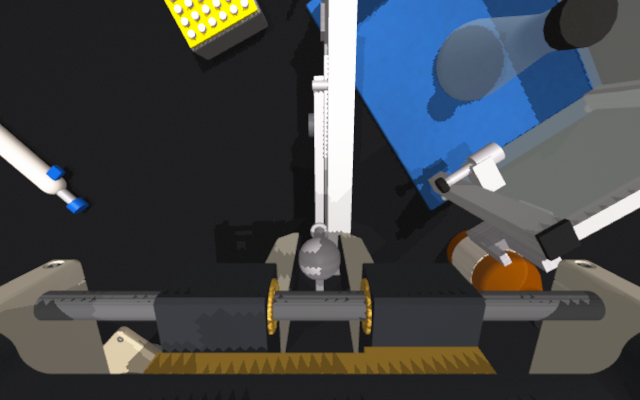

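The knob is held: the ball is at (319,260) between the pads, opening 23.8 mm. Now I lift by about 0.16 rad along the arc.

>>> {"method": "play_rows", "body": {"increments": "1.5 0 -2 0 1;3 0 -4 0 1;4.7 0 -6 0 1;6.5 0 -8 0 1;8 0 -9.7 0 1;9.4 0 -11.3 0 1;9.4 0 -11.3 0 1;9.4 0 -11.3 0 1", "force": 15}}

```text
t: 5.7
tool_pos: [0.5011, 0.0461, 0.2169]
orientation: [-2.918, -1.163, -0.0]
force: [-1.2, -0.1, -1.1]
opening: 0.0238
gripper_force: 15.0
```

Run:
```python
from h import *
s=st()
# swing plan: tool path on arc about hinge, lift .16
for H in ([.6408,.1610],[.6413,.1621]):
    k=s['tool_pos'][:2]; v=k-np.array(H); print('radius',np.hypot(*v),'exp',np.hypot(.014,.1806),'ang',np.arctan2(*(v[::-1])))
    # gate yaw a: v=T(-.014,-.1806)
    a=np.arctan2(v[1],v[0])-np.arctan2(-.1806,-.014); a=(a+np.pi)%(2*np.pi)-np.pi; print('gate yaw',a,'gate',-.235-a)
    Rm=R.from_rotvec(s['orientation']).as_matrix()
    for g in (.45,.35,.25,.15,.1,.05,0):
        d=(-.235-a)-g
        t=np.array(H)+rz(d)@v
        x=Rm.T@np.array([*(t-k),0])*1e3; print(g,x.round(1),'yaw',-np.degrees(d).round(1))
```

```text
t 5.7 pos [0.5011 0.0461 0.2169] R [[0.726, 0.688, 0.0], [0.688, -0.726, 0.0], [0.0, -0.0, -1.0]] F [-1.24 -0.12 -1.07] open 0.0238 gf 15.0 q [-0.01 -0.13  1.75  0.    1.52  0.8 ]
radius 0.1809059765379554 exp 0.18114182289024255 ang -2.453079846436074
gate yaw -0.804918860213204 gate 0.569918860213204
0.45 [-0.2 21.7 -0. ] yaw -6.9
0.35 [ 1.6 39.7 -0. ] yaw -12.6
0.25 [ 5.2 57.4 -0. ] yaw -18.3
0.15 [10.5 74.7 -0. ] yaw -24.1
0.1 [13.9 83.1 -0. ] yaw -26.9
0.05 [17.6 91.3 -0. ] yaw -29.8
0 [21.7 99.4 -0. ] yaw -32.7
radius 0.18199177762749688 exp 0.18114182289024255 ang -2.450158192410627
gate yaw -0.8019972061877572 gate 0.5669972061877572
0.45 [-0.2 21.3 -0. ] yaw -6.7
0.35 [ 1.6 39.4 -0. ] yaw -12.4
0.25 [ 5.3 57.2 -0. ] yaw -18.2
0.15 [10.6 74.6 -0. ] yaw -23.9
0.1 [14.  83.1 -0. ] yaw -26.8
0.05 [17.7 91.3 -0. ] yaw -29.6
0 [21.9 99.4 -0. ] yaw -32.5
```

>>> {"method": "play_rows", "body": {"increments": "-0.3 7 0 -2.2 1;-0.3 14 0 -4.5 1;-0.2 21.5 0 -6.8 1;0.5 30 0 -9.6 1;1.6 39.5 0 -12.5 1;3.2 48.5 0 -15.4 1;5.2 57.3 0 -18.3 1;7.7 66 0 -21.2 1;9 70.5 0 -22.7 1;10.5 74.7 0 -24 1;10.5 74.7 0 -24 1;10.5 74.7 0 -24 1"}}

```text
t: 6.9
tool_pos: [0.5601, -0.0011, 0.217]
orientation: [2.614, 1.743, 0.0]
force: [-0.4, -2.2, -0.6]
opening: 0.0236
gripper_force: 15.0
```

Run:
```python
from h import *
s=st()
cv2.imwrite('pics/w3.png',robot.read_camera('wrist'))
collect(['wrist','side'],('notch_mid','gate_hinge','knob','striker'))
```

```text
t 6.9 pos [ 0.5601 -0.0011  0.217 ] R [[0.385, 0.923, 0.0], [0.923, -0.385, -0.0], [-0.0, 0.0, -1.0]] F [-0.41 -2.25 -0.65] open 0.0236 gf 15.0 q [-0.09  0.02  1.6  -0.    1.51  0.3 ]
wrist knob [ 0.5645 -0.0051  0.2357] 0.69
side notch_mid [ 0.5772 -0.0878  0.1607] 0.64
side gate_hinge [0.6368 0.1602 0.1725] 0.74
side knob [ 0.5637 -0.003   0.2403] 0.64
side striker [ 0.577  -0.0873  0.1602] 0.61
```

View pics/w3.png

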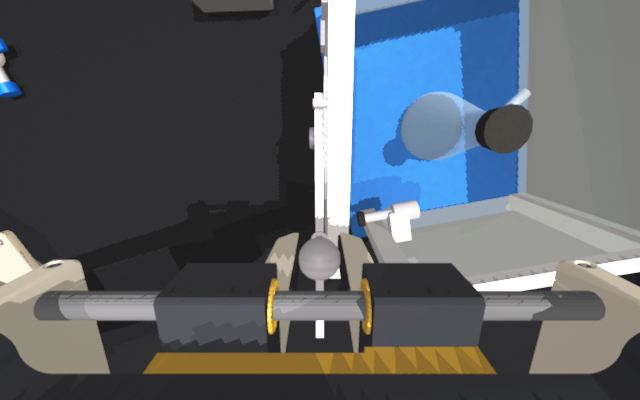

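The bar is still raised and carried, with the gate near 0.15 rad. Next I creep in towards the buffer.

>>> {"method": "play_rows", "body": {"increments": "-0.2 2.5 0 -0.8 1;-0.4 5 0 -1.6 1;-0.5 7.5 0 -2.4 1;-0.5 10 0 -3.2 1;-0.5 12.5 0 -4 1;-0.5 12.5 0 -4 1;-0.5 12.5 0 -4 1"}}

```text
t: 8.15
tool_pos: [0.5716, -0.0064, 0.217]
orientation: [2.551, 1.833, 0.0]
force: [-1.0, -2.3, 0.2]
opening: 0.0235
gripper_force: 15.0
```

```bash
cat >> h.py <<'E'
def ft():
    f=[];g=0
    for i in range(3):
        s=robot.read_state();Rm=R.from_rotvec(s['orientation']).as_matrix();f.append(Rm.T@s['force'])
    H=np.array([.6408,.1610]);v=s['tool_pos'][:2]-H;a=np.arctan2(v[1],v[0])-np.arctan2(-.1806,-.014);a=(a+np.pi)%(2*np.pi)-np.pi
    print('t',round(s['t'],2),'pos',s['tool_pos'].round(4),'Ftool',np.mean(f,0).round(2),'r',np.hypot(*v).round(4),'gate',round(-.235-a,4),'toolyaw-gate',round(np.degrees(np.arctan2(Rm[1,1],Rm[0,1])-a),1),'open',round(s['opening'],4))
E
python3 -c "
from h import *
ft()"
```

```text
t 8.15 pos [ 0.5716 -0.0064  0.217 ] Ftool [-2.48 -0.27 -0.25] r 0.1812 gate 0.0794 toolyaw-gate -0.6 open 0.0235
```

>>> {"method": "play_rows", "body": {"increments": "-0.5 1 0 -0.3 1;-1 2 0 -0.6 1;-1 3 0 -0.9 1;-1 4 0 -1.2 1;-1 5 0 -1.6 1;-1 5 0 -1.6 1;-1 5 0 -1.6 1"}}

```text
t: 8.85
tool_pos: [0.5759, -0.0086, 0.2168]
orientation: [-2.525, -1.869, -0.0]
force: [0.5, 1.1, -4.2]
opening: 0.0238
gripper_force: 15.0
```

```bash
python3 -c "
from h import *
ft()"
```

```text
t 8.85 pos [ 0.5759 -0.0086  0.2168] Ftool [1.19 0.14 4.21] r 0.1816 gate 0.0529 toolyaw-gate -0.5 open 0.0238
```

>>> {"method": "play_rows", "body": {"increments": "0.3 0.7 0 -0.2 1;0.4 1.4 0 -0.4 1;0.4 2 0 -0.6 1;0.4 2 0 -0.6 1;0.4 2 0 -0.6 1"}}

```text
t: 9.35
tool_pos: [0.5779, -0.0092, 0.217]
orientation: [2.515, 1.882, 0.0]
force: [0.6, 1.4, -3.1]
opening: 0.0238
gripper_force: 15.0
```

```bash
python3 -c "
from h import *
ft()"
```

```text
t 9.35 pos [ 0.5779 -0.0092  0.217 ] Ftool [1.48 0.23 3.09] r 0.1814 gate 0.0418 toolyaw-gate -0.5 open 0.0238
```

>>> {"method": "play_rows", "body": {"increments": "0.2 0.7 0 -0.2 1;0.3 1.4 0 -0.4 1;0.3 2 0 -0.6 1;0.3 2 0 -0.6 1;0.3 2 0 -0.6 1"}}

```text
t: 9.85
tool_pos: [0.58, -0.0096, 0.2171]
orientation: [2.505, 1.895, 0.0]
force: [-1.9, -2.2, -0.5]
opening: 0.0241
gripper_force: 15.0
```

```bash
python3 -c "
from h import *
ft()"
```

```text
t 9.85 pos [ 0.58   -0.0096  0.2171] Ftool [-2.6  -1.24  0.54] r 0.1811 gate 0.0301 toolyaw-gate -0.6 open 0.0241
```

>>> {"method": "play_rows", "body": {"increments": "-0.1 0.5 0 -0.2 1;-0.2 1 0 -0.3 1;-0.2 1.5 0 -0.5 1;-0.2 1.5 0 -0.5 1;-0.2 1.5 0 -0.5 1"}}

```text
t: 10.35
tool_pos: [0.5813, -0.0101, 0.2171]
orientation: [2.497, 1.906, 0.0]
force: [-3.3, -2.4, 0.5]
opening: 0.0237
gripper_force: 15.0
```

```bash
python3 -c "
from h import *
ft()"
```

```text
t 10.35 pos [ 0.5813 -0.0101  0.2171] Ftool [-3.23 -2.57 -0.5 ] r 0.1811 gate 0.0222 toolyaw-gate -0.5 open 0.0237
```

>>> {"method": "play_rows", "body": {"increments": "-0.2 0.5 0 -0.1 1;-0.4 1 0 -0.3 1;-0.4 1 0 -0.3 1;-0.4 1 0 -0.3 1"}}

```text
t: 10.75
tool_pos: [0.5821, -0.0106, 0.2169]
orientation: [-2.492, -1.913, -0.0]
force: [-2.4, -2.2, -0.0]
opening: 0.0237
gripper_force: 15.0
```

```bash
python3 -c "
from h import *
ft()"
```

```text
t 10.75 pos [ 0.5821 -0.0106  0.2169] Ftool [-2.72 -1.8   0.01] r 0.1814 gate 0.0171 toolyaw-gate -0.5 open 0.0237
```

>>> {"method": "play_rows", "body": {"increments": "-0.2 0.5 0 -0.2 1;-0.2 1 0 -0.3 1;-0.2 1.5 0 -0.5 1;-0.2 1.5 0 -0.5 1;-0.2 1.5 0 -0.5 1"}}

```text
t: 11.25
tool_pos: [0.5835, -0.0112, 0.2169]
orientation: [-2.483, -1.924, -0.0]
force: [-3.3, -1.9, -0.5]
opening: 0.0239
gripper_force: 15.0
```

```bash
python3 -c "
from h import *
ft()"
```

```text
t 11.25 pos [ 0.5835 -0.0112  0.2169] Ftool [-2.66 -2.68  0.53] r 0.1814 gate 0.0089 toolyaw-gate -0.5 open 0.0239
```

>>> {"method": "play_rows", "body": {"increments": "-0.1 0.5 0 -0.2 1;-0.1 1 0 -0.3 1;-0.1 1.5 0 -0.5 1;-0.1 1.5 0 -0.5 1;-0.1 1.5 0 -0.5 1"}}

```text
t: 11.75
tool_pos: [0.5849, -0.0116, 0.2169]
orientation: [-2.475, -1.935, -0.0]
force: [-2.2, -0.3, -1.7]
opening: 0.0238
gripper_force: 15.0
```

```bash
python3 -c "
from h import *
ft()
cv2.imwrite('pics/s4.png',cv2.resize(robot.read_camera('side')[150:250,270:430],(800,500),interpolation=cv2.INTER_CUBIC))"
```

```text
t 11.75 pos [ 0.5849 -0.0116  0.2169] Ftool [-0.87 -2.09  1.65] r 0.1815 gate 0.0006 toolyaw-gate -0.5 open 0.0238
```

View pics/s4.png

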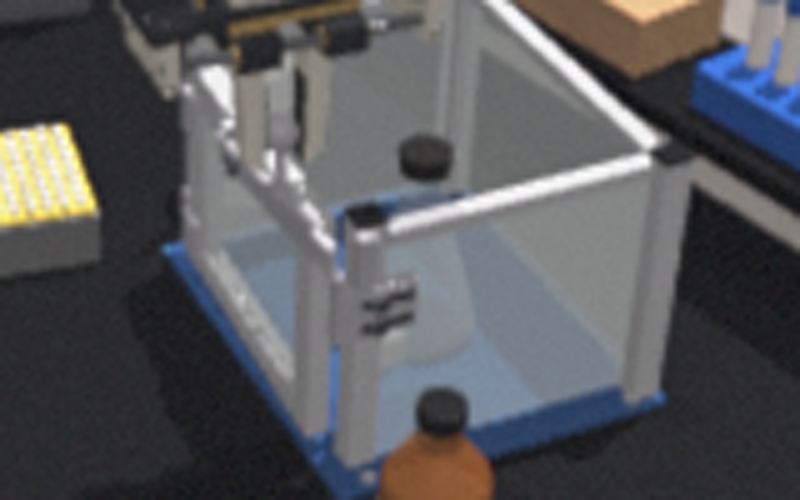

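The gate stands almost in its plane, with the bar end at (335,260) just before the striker plate. I keep feeling for the wall.

>>> {"method": "play_rows", "body": {"increments": "0 0.5 0 -0.2 1;0 1 0 -0.3 1;0 1.5 0 -0.5 1;0 1.5 0 -0.5 1;0 1.5 0 -0.5 1"}}

```text
t: 12.3
tool_pos: [0.5864, -0.0121, 0.2169]
orientation: [2.467, 1.946, -0.0]
force: [-3.2, -1.3, -1.2]
opening: 0.0239
gripper_force: 15.0
```

```bash
python3 -c "
from h import *
ft()"
```

```text
t 12.3 pos [ 0.5864 -0.0121  0.2169] Ftool [-2.   -2.83  1.25] r 0.1814 gate -0.0078 toolyaw-gate -0.5 open 0.0239
```

>>> {"method": "play_rows", "body": {"increments": "0 0.5 0 -0.2 1;0 1 0 -0.3 1;0 1.5 0 -0.5 1;0 1.5 0 -0.5 1;0 1.5 0 -0.5 1"}}

```text
t: 12.8
tool_pos: [0.5879, -0.0124, 0.217]
orientation: [2.458, 1.956, 0.0]
force: [-3.8, -1.3, -0.3]
opening: 0.0242
gripper_force: 15.0
```

```bash
python3 -c "
from h import *
ft()"
```

```text
t 12.8 pos [ 0.5879 -0.0124  0.217 ] Ftool [-2.12 -3.42  0.27] r 0.1813 gate -0.0163 toolyaw-gate -0.4 open 0.0242
```

>>> {"method": "play_rows", "body": {"increments": "0 0.5 0 -0.2 1;0 1 0 -0.3 1;0 1.5 0 -0.5 1;0 1.5 0 -0.5 1;0 1.5 0 -0.5 1"}}

```text
t: 13.3
tool_pos: [0.5894, -0.0128, 0.217]
orientation: [2.449, 1.967, 0.0]
force: [-4.5, -3.2, 1.2]
opening: 0.0241
gripper_force: 15.0
```

```bash
python3 -c "
from h import *
ft()"
```

```text
t 13.3 pos [ 0.5894 -0.0128  0.217 ] Ftool [-4.12 -3.71 -1.24] r 0.1813 gate -0.0248 toolyaw-gate -0.4 open 0.0241
```

>>> {"method": "play_rows", "body": {"increments": "-0.2 0.5 0 -0.2 1;-0.4 1 0 -0.3 1;-0.4 1.5 0 -0.5 1;-0.4 1.5 0 -0.5 1;-0.4 1.5 0 -0.5 1"}}

```text
t: 13.8
tool_pos: [0.5907, -0.0134, 0.2169]
orientation: [-2.441, -1.978, 0.0]
force: [-4.4, -1.3, -0.1]
opening: 0.0242
gripper_force: 15.0
```

```bash
python3 -c "
from h import *
ft()"
```

```text
t 13.8 pos [ 0.5907 -0.0134  0.2169] Ftool [-2.21 -4.06  0.09] r 0.1815 gate -0.0325 toolyaw-gate -0.4 open 0.0242
```

>>> {"method": "play_rows", "body": {"increments": "-0.1 0.5 0 -0.2 1;-0.1 1 0 -0.3 1;-0.1 1.5 0 -0.5 1;-0.1 1.5 0 -0.5 1;-0.1 1.5 0 -0.5 1"}}

```text
t: 14.3
tool_pos: [0.5921, -0.0138, 0.2169]
orientation: [-2.432, -1.988, 0.0]
force: [-4.8, -1.6, -0.6]
opening: 0.024
gripper_force: 15.0
```

```bash
python3 -c "
from h import *
ft()"
```

```text
t 14.3 pos [ 0.5921 -0.0138  0.2169] Ftool [-2.5  -4.37  0.62] r 0.1815 gate -0.0405 toolyaw-gate -0.3 open 0.024
```

>>> {"method": "play_rows", "body": {"increments": "-0.1 0.5 0 -0.2 1;-0.1 1 0 -0.3 1;-0.1 1.5 0 -0.5 1;-0.1 1.5 0 -0.5 1;-0.1 1.5 0 -0.5 1"}}

```text
t: 14.8
tool_pos: [0.5935, -0.0142, 0.2168]
orientation: [-2.423, -1.999, 0.0]
force: [-5.4, -2.5, -0.4]
opening: 0.0238
gripper_force: 15.0
```

```bash
python3 -c "
from h import *
ft()"
```

```text
t 14.8 pos [ 0.5935 -0.0142  0.2168] Ftool [-3.44 -4.8   0.38] r 0.1815 gate -0.0484 toolyaw-gate -0.3 open 0.0238
```

>>> {"method": "play_rows", "body": {"increments": "-0.2 0.5 0 -0.2 1;-0.3 1 0 -0.3 1;-0.3 1.5 0 -0.5 1;-0.3 1.5 0 -0.5 1;-0.3 1.5 0 -0.5 1"}}

```text
t: 15.3
tool_pos: [0.5947, -0.0147, 0.2167]
orientation: [-2.414, -2.009, 0.001]
force: [-5.6, -0.9, 0.2]
opening: 0.0236
gripper_force: 15.0
```

```bash
python3 -c "
from h import *
ft()"
```

```text
t 15.3 pos [ 0.5947 -0.0147  0.2167] Ftool [-1.92 -5.33 -0.17] r 0.1816 gate -0.056 toolyaw-gate -0.2 open 0.0236
```

>>> {"method": "play_rows", "body": {"increments": "-0.1 0.5 0 -0.1 1;-0.1 1 0 -0.3 1;-0.1 1 0 -0.3 1;-0.1 1 0 -0.3 1"}}

```text
t: 15.7
tool_pos: [0.5956, -0.015, 0.2166]
orientation: [-2.409, -2.016, 0.001]
force: [-5.7, -1.1, -0.2]
opening: 0.024
gripper_force: 15.0
```

```bash
python3 -c "
from h import *
ft()"
```

```text
t 15.7 pos [ 0.5956 -0.015   0.2166] Ftool [-2.12 -5.37  0.22] r 0.1817 gate -0.0612 toolyaw-gate -0.2 open 0.024
```

>>> {"method": "play_rows", "body": {"increments": "-0.1 0.5 0 -0.1 1;-0.1 1 0 -0.3 1;-0.1 1 0 -0.3 1;-0.1 1 0 -0.3 1"}}

```text
t: 16.1
tool_pos: [0.5966, -0.0152, 0.2166]
orientation: [-2.403, -2.022, 0.001]
force: [-5.8, -1.0, 0.3]
opening: 0.0241
gripper_force: 15.0
```

```bash
python3 -c "
from h import *
ft()"
```

```text
t 16.1 pos [ 0.5966 -0.0152  0.2166] Ftool [-1.98 -5.5  -0.27] r 0.1817 gate -0.0664 toolyaw-gate -0.2 open 0.0241
```

>>> {"method": "play_rows", "body": {"increments": "-0.1 0.5 0 -0.1 1;-0.1 1 0 -0.3 1;-0.1 1.5 0 -0.5 1;-0.1 1.5 0 -0.5 1;-0.1 1.5 0 -0.5 1"}}

```text
t: 16.6
tool_pos: [0.5974, -0.0154, 0.2165]
orientation: [-2.394, -2.032, 0.002]
force: [-8.6, 0.1, 0.3]
opening: 0.0236
gripper_force: 15.0
```

```bash
python3 -c "
from h import *
ft()"
```

```text
t 16.6 pos [ 0.5974 -0.0154  0.2165] Ftool [-1.34 -8.5  -0.3 ] r 0.1817 gate -0.0714 toolyaw-gate 0.0 open 0.0236
```

The force jumped at −0.071 (−5.5 to −8.5 N), which is the notch's back wall. I back off about 1 mm and lower to just below lip height.

>>> {"method": "play_rows", "body": {"increments": "0 -0.8 0 0.2 1;0 -1.7 0 0.4 1;0 -1.7 0 0.4 1;-1 -1.7 1.1 0.4 1;-2 -1.7 2.2 0.4 1;-3.1 -1.7 3.4 0.4 1;-4 -1.7 4.5 0.4 1;-4.9 -1.7 5.5 0.4 1;-4.9 -1.7 5.5 0.4 1;-4.9 -1.7 5.5 0.4 1"}}

```text
t: 17.6
tool_pos: [0.5955, -0.02, 0.2111]
orientation: [-2.401, -2.024, 0.001]
force: [-6.3, 0.0, -1.2]
opening: 0.0239
gripper_force: 15.0
```

```bash
cat >> h.py <<'E'
E
python3 -c "
from h import *
ft()"
```

```text
t 17.6 pos [ 0.5955 -0.02    0.2111] Ftool [-1.04 -6.26  1.24] r 0.1866 gate -0.0673 toolyaw-gate -0.1 open 0.0239
```

>>> {"method": "play_rows", "body": {"increments": "-0.6 -0.2 0.7 0 1;-1.2 -0.2 1.4 0 1;-1.7 -0.2 2.1 0 1;-2.3 -0.2 2.9 0 1;-2.3 -0.2 2.9 0 1;-2.3 -0.2 2.9 0 1"}}

```text
t: 18.2
tool_pos: [0.5951, -0.0222, 0.2083]
orientation: [-2.402, -2.024, 0.0]
force: [-5.2, 0.7, -0.9]
opening: 0.0237
gripper_force: 15.0
```

```bash
python3 -c "
from h import *
ft()"
```

```text
t 18.2 pos [ 0.5951 -0.0222  0.2083] Ftool [-0.15 -5.24  0.93] r 0.1888 gate -0.0679 toolyaw-gate -0.2 open 0.0237
```

>>> {"method": "play_rows", "body": {"increments": "-0.6 0 0.7 0 1;-1.1 0 1.4 0 1;-1.6 0 2 0 1;-2 0 2.6 0 1;-2 0 2.6 0 1;-2 0 2.6 0 1"}}

```text
t: 18.8
tool_pos: [0.5949, -0.0239, 0.2059]
orientation: [-2.401, -2.024, -0.001]
force: [-4.6, 1.3, 0.3]
opening: 0.0241
gripper_force: 15.0
```

```bash
python3 -c "
from h import *
ft()"
```

```text
t 18.8 pos [ 0.5949 -0.0239  0.2059] Ftool [ 0.46 -4.72 -0.29] r 0.1905 gate -0.0691 toolyaw-gate -0.2 open 0.0241
```

>>> {"method": "play_rows", "body": {"increments": "-0.3 0 0.5 0 1;-0.3 0 0.7 0 1;-0.3 -0.5 0.7 0 1;-0.3 -1 0.7 0.1 1;-0.3 -1.5 0.7 0.2 1;-0.3 -2 0.7 0.3 1;-0.3 -2.5 0.7 0.4 1;-0.3 -2.5 0.7 0.4 1;-0.3 -2.5 0.7 0.4 1"}}

```text
t: 19.7
tool_pos: [0.5937, -0.0237, 0.2059]
orientation: [2.408, 2.016, 0.004]
force: [2.4, 4.4, 0.2]
opening: 0.0236
gripper_force: 15.0
```

```bash
python3 -c "
from h import *
ft()"
```

```text
t 19.7 pos [ 0.5937 -0.0237  0.2059] Ftool [ 4.72  1.58 -0.18] r 0.1906 gate -0.0627 toolyaw-gate -0.3 open 0.0236
```

>>> {"method": "play_rows", "body": {"increments": "0.4 0.3 0.3 0 1;0.8 0.3 0.6 0 1;0.8 0.3 0.9 0 1;0.8 0.3 0.9 0 1;0.8 0.3 0.9 0 1"}}

```text
t: 20.2
tool_pos: [0.5938, -0.0237, 0.2058]
orientation: [2.408, 2.015, 0.003]
force: [-0.9, 3.0, 6.9]
opening: 0.0236
gripper_force: 15.0
```

```bash
python3 -c "
from h import *
ft()
cv2.imwrite('pics/s5.png',cv2.resize(robot.read_camera('side')[150:250,270:430],(800,500),interpolation=cv2.INTER_CUBIC))"
```

```text
t 20.2 pos [ 0.5938 -0.0237  0.2058] Ftool [ 2.82 -1.38 -6.92] r 0.1906 gate -0.0631 toolyaw-gate -0.3 open 0.0236
```

View pics/s5.png

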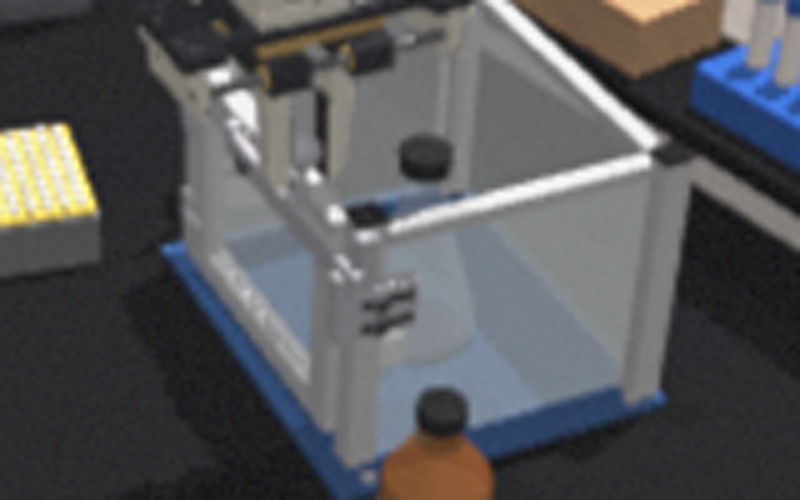

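The bar lies in the striker at (345,265). It presses on its stop (about 7 N up) and the lip holds the gate, so I ease off, release and withdraw.

>>> {"method": "play_rows", "body": {"increments": "0.2 0 -0.8 0 1;0.2 0 -0.8 0 1;0.2 0 -0.8 0 0.4;0.2 0 -0.8 0 0.2;0.2 0 -0.8 0 0;0.2 0 -0.8 0 0;0.2 0 -0.8 0 0;0.2 0 -0.8 0 0;0.2 0 -10 0 0;0.2 0 -25 0 0;0.2 0 -45 0 0;0.2 0 -70 0 0;0.2 0 -100 0 0;-20 -20 -120 0 0;-20 -50 -130 0 0;-20 -100 -130 0 0;-20 -100 -130 0 0;-20 -100 -130 0 0"}}

```text
t: 22.05
tool_pos: [0.4906, -0.0255, 0.3365]
orientation: [2.407, 2.014, 0.004]
force: [-0.6, 0.2, 0.2]
opening: 0.0464
gripper_force: 0.0
```

```bash
python3 -c "
from h import *
st()
o=collect(['wrist','side','scene'])
cv2.imwrite('pics/w6.png',robot.read_camera('wrist'))
cv2.imwrite('pics/s6.png',cv2.resize(robot.read_camera('side')[150:250,270:430],(800,500),interpolation=cv2.INTER_CUBIC))"
```

```text
t 22.05 pos [ 0.4906 -0.0255  0.3365] R [[0.176, 0.984, 0.004], [0.984, -0.176, -0.001], [0.0, 0.004, -1.0]] F [-0.57  0.22  0.19] open 0.0464 gf 0.0 q [-0.16 -0.19  1.59 -0.    1.74  0.02]
wrist knob [ 0.5964 -0.0253  0.2243] 0.71
wrist latch_pivot [0.6052 0.053  0.1701] 0.93
wrist notch_mid [ 0.5768 -0.0864  0.1599] 0.84
wrist guard [7.24e-01 2.11e-02 4.00e-04] 0.61
side knob [ 0.5965 -0.0241  0.2309] 0.65
side gate_hinge [0.6372 0.1632 0.1718] 0.6
side latch_pivot [0.6063 0.0529 0.1705] 0.64
side notch_mid [ 0.5731 -0.0846  0.1592] 0.81
scene knob [ 0.5933 -0.0214  0.2246] 0.48
scene gate_hinge [0.6424 0.1615 0.1699] 0.95
scene guard [7.248e-01 2.010e-02 7.000e-04] 0.57
```

View pics/w6.png

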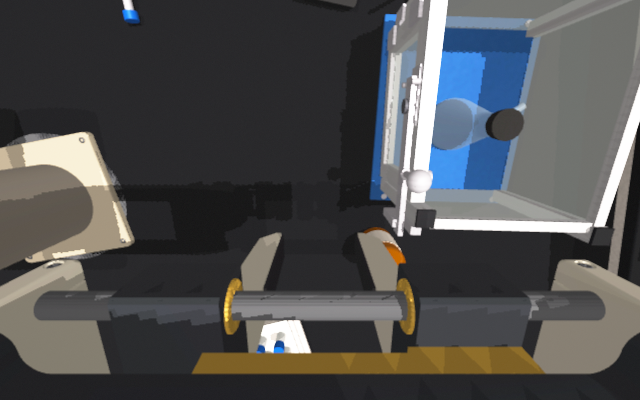

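View pics/s6.png

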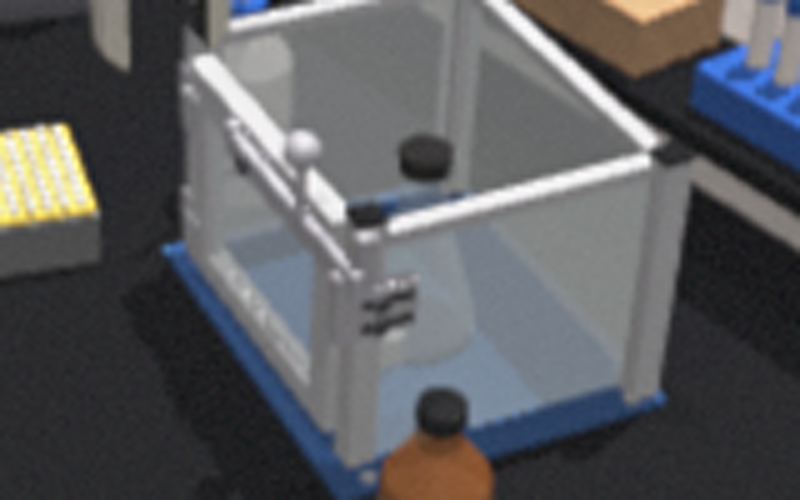

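The gate is shut. The bar is down in the striker, with its end at (350,270) in the side crop, and it stays there with the gripper clear.

```bash
python3 -c "
from plant import robot
print(robot.close_job())"
```

```text
the job is handed in; nothing more can be done
None
```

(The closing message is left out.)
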